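Check a guide pin in the ring gauge and sort it

ROBOT

A 7-joint arm with a two-finger parallel gripper is mounted at the origin on a cart in front of the work surface, level with it; the furniture and walls round the work are solid. World frame = base frame: x ahead of the robot, y to its left, z up, the work surface at z = 0. Lengths are in m, angles in degrees, forces in N, time in s.
With the tool pointing down it reaches from about 0.425 to 0.875 m from the base axis. Payload 4.7 kg.
Tool frame: the origin (TCP) lies midway between the tips of the shut fingers; the grasp point (between the pads) lies 19 mm behind it (env.grip_point_offset is the distance from the TCP to the grasp point, in m); z points along the fingers, y is the line along which they close (so a half turn about z gives the same grasp; the last joint's range is limited). The gripper opens to 87 mm and grips with 3 to 60 N. Pads are 19 mm wide; open, the fingers measure 117 mm over their backs; the gripper's body (75 mm by 190 mm) begins 51 mm behind the grasp point.
Start: joints at [76.839, 18.392, -4.016, 83.108, 1.295, 78.541, -3.26], TCP at [0.157, -0.631, 0.223] pointing down, gripper open.
Joint ranges: [-163.93, 163.93], [-17.29, 119.83], [-79.2, 71.16], [3.27, 140.29], [-89.18, 269.18], [5.43, 117.66], [-154.24, 154.24]. Speed limits (degrees/s): [147.25, 147.25, 180, 180, 180, 180, 180].

INTERFACE

Orientations are given as [roll, pitch, yaw] about the fixed x, y, z axes, in that order (R = Rz(yaw) Ry(pitch) Rx(roll)).
In Python, from cell import env gives the robot as it stands.
- The arm moves only by the shell command python3 -m jog 'ROWS' [FORCE]. ROWS is JSON, a list of rows, each a list of 7 numbers: the shift along the tool's x, y, z in m, then the turn, a rotation vector about the tool's x, y, z in rad, then the finger opening in m, from 0 to 0.087. A call has 1 to 12 rows; each row shifts and turns the commanded pose from where the row before left it, along the tool's axes as they then stand; what a row does not reach is not made up. A row lasts 1/12 s, in which the tool goes at most 41.7 mm and 7.16 degrees, less where a joint would pass 70% of its speed; a pose out of reach is approached as far as the arm can. A call is refused whole if a number of a shift passes 0.0417 or a number of a turn 0.125, either way. A call with a gripper value outside its range is refused whole. The fingers move at their own pace and stop on an object; FORCE is the grip in N (left out, the last holds). Time passes only in rows, so rows that do not move let the fingers close. It gives the time, the measured TCP pose, the force, the opening and the grip force at its end, in the units of the state.
- env.get_obs(): the state, without advancing time (a new reading comes with each control period).
- env.read_camera(name): name is "scene" or "side" or "wrist"; returns the picture (384x512x3 uint8, blue, green, red); there is no depth.
- env.get_calibration(name): a dict with "fov_y" (degrees; the focal length in pixels is half the picture's height over the tangent of half this angle, whatever the lens; pixels are square), "cx", "cy" (the principal point, pixels), "pose" (4x4, takes a point from camera to world coordinates). Camera axes: x right, y up, looking along -z (the intrinsics and any distortion apply to the point x, -y, -z); pixel columns grow to the right and rows downward; lengths in m; the calibration is good to about 2 mm. A picture is of the moment at which its call begins: read the wrist's pose just before it. get_calibration takes no time and is no camera call; for the wrist camera it gives the pose at the moment of the call.
- env.sign_off(): hands the job in; it is judged then, once.
The state is a dict: "time_s": time; "qpos": joint angles; "joint_velocities": joint speeds; "effort": joint torques, N m; "tool_pos": TCP position; "tool_rot": TCP orientation; "force": force on the tool from outside, world axes, zero at the start; "wrist_torque": the same for the moment, N m; "grip_width": finger opening in m; "grasp_force": force on a finger pad.
Only numpy, scipy, OpenCV 4.12 (cv2) and the standard library are available. Lean on these libraries where they do the work, as an engineer would, in place of code of your own. Each camera call takes 0.05 s, during which the arm holds its last target. There are 200 camera calls.

TASK

Of the two guide pins standing in the front rail of the sorting tray, take the left one (seen from the robot) and try its shank in the bore of the ring gauge, pressing only lightly. If it goes fully home, put it in the tray's large compartment (pass); if it sticks part way, put it in the small compartment (reject). Leave the right-hand pin standing in the rail.

Things in the scene. Friction and masses are not known exactly. Their poses are not given: they have to be found in the camera images.
- pin_a: loose 120 g steel pin: grip stem 24 mm across, 32 high; under it a flange 46 across, 5 thick; under that a shank 34 long, its last 14 tapering to a 10 mm nose. Shank 22 mm thick on the good pin, 32 on the oversize one (the names do not say which), sunk in the tray's rail at first. Origin: centre of the flange's underside; z up the stem (top +37 mm, nose -34). Grip the stem from above.
- pin_b: loose 120 g steel pin: grip stem 24 mm across, 32 high; under it a flange 46 across, 5 thick; under that a shank 34 long, its last 14 tapering to a 10 mm nose. Shank 22 mm thick on the good pin, 32 on the oversize one (the names do not say which), sunk in the tray's rail at first. Origin: centre of the flange's underside; z up the stem (top +37 mm, nose -34). Grip the stem from above.
- gauge: fixed steel block 72 x 72 mm, 46 high, on a dark bolted foot 116 long (y), with one upright bore in its middle, 28 mm across, 37 deep, open at the top. The good pin sinks in until its flange lies on the top (z = 46 mm); the oversize pin sticks with the flange about 20 mm above it. Origin: underside centre, on the bench below the bore; z up.
- tray: fixed grey tray 172 (x) by 227 mm (y). Robot side, x -86 to -30: dark rail 44 high, two 38 mm holes, 38 deep, at x -58, y +50 (left), -50 (right); a pin hangs in each, flange on the rail. Behind, x -30 to 82: large compartment (pass) y -20 to 109, small (reject) y -109 to -24; walls 40 high, floor 4. Origin: underside centre; x away from the robot, y left, turned up to 15 deg.
Not all that is in view belongs to the job. Leave any purple or red look-alike of the pin_a alone.

How it is judged:
By the outcome, as a careful person would: the job done as asked, in the order asked, and still so for the second after the job is handed in, with the robot touching nothing.
It also fails if it takes over 42 s, if anything falls off the work surface, if the arm or the gripper's body presses on something with over 40 N, if the wrist force passes 120 N, or if a joint passes its speed limit or range.

## Working session

There is one attempt and no reset: what is moved stays moved. The work goes in short steps, Python scripts to look and compute and a shell command to move; the robot and the scene stay as the last step left them, time stands still between calls to the robot, and variables do not carry over. Pictures are saved under pics/ and viewed, at most 10 in all, crops included, and the job is handed in when it is done.

```bash
ls; mkdir -p pics
python3 - <<'E'
from cell import env
import cv2,numpy as np
o=env.get_obs();print({k:np.round(v,3).tolist() for k,v in o.items()})
for n in("scene","side","wrist"):
    c=env.get_calibration(n);print(n,{k:np.round(v,4).tolist() if not isinstance(v,str) else v for k,v in c.items()})
a=env.read_camera("scene");b=env.read_camera("side")
cv2.imwrite("pics/scene.png",a);cv2.imwrite("pics/side.png",b)
E
```

```text
pics
{'time_s': 0.0, 'qpos': [76.839, 18.439, -4.016, 83.175, 1.296, 78.541, -3.26], 'joint_velocities': [0.031, -0.01, -0.028, -0.028, 0.02, 0.073, -0.061], 'effort': [0.001, -49.129, -0.403, -31.253, -0.064, 0.044, 0.0], 'tool_pos': [0.157, -0.63, 0.221], 'tool_rot': [-179.89, 0.007, 13.971], 'force': [-0.784, 0.377, -0.563], 'wrist_torque': [-0.028, -0.017, -0.0], 'grasp_force': 0.0, 'grip_width': 0.087}
scene {'fov_y': 52.0888, 'cx': 255.3752, 'cy': 188.5739, 'pose': [[-0.4142, 0.5237, -0.7444, -0.2874], [-0.9102, -0.24, 0.3376, 0.1835], [-0.0019, 0.8174, 0.5761, 0.7014], [0.0, 0.0, 0.0, 1.0]]}
side {'fov_y': 47.043, 'cx': 258.8145, 'cy': 187.0163, 'pose': [[0.8241, 0.2893, -0.487, -0.0321], [-0.5662, 0.4423, -0.6955, -1.0378], [0.0142, 0.8489, 0.5283, 0.6567], [0.0, 0.0, 0.0, 1.0]]}
wrist {'fov_y': 67.8456, 'cx': 258.986, 'cy': 190.9506, 'pose': [[0.2405, 0.9331, 0.2675, 0.2284], [-0.9707, 0.2319, 0.0636, -0.6124], [-0.0027, -0.2749, 0.9615, 0.3829], [0.0, 0.0, 0.0, 1.0]]}
```

View pics/scene.png

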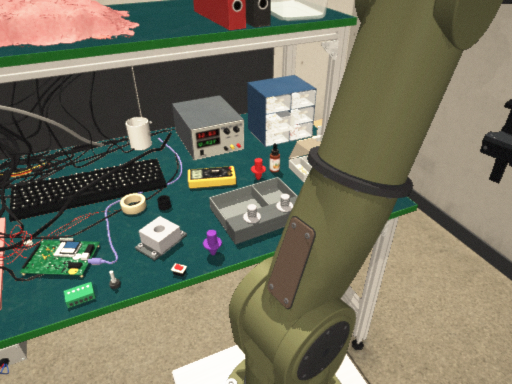

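View pics/side.png

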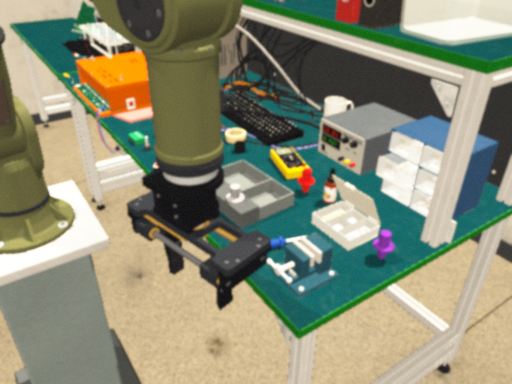

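Scene: candidates are the two pale pins in the tray rail, at about (252,212) and (285,202). A purple look-alike is at (212,242) and a red one at (258,168). The camera looks along +x with +y to the image left, so the pin at (252,212) is the left one. The gauge is at (161,235). I'll confirm with an enlarged crop.

```bash
cat > h.py <<'E'
from cell import env
import numpy as np,cv2
def ray(cal,u,v,z):
    f=192/np.tan(np.radians(cal["fov_y"]/2));P=np.array(cal["pose"])
    d=P[:3,:3]@np.array([(u-cal["cx"])/f,-(v-cal["cy"])/f,-1]);o=P[:3,3]
    return o+d*(z-o[2])/d[2]
def proj(cal,p):
    f=192/np.tan(np.radians(cal["fov_y"]/2));P=np.array(cal["pose"])
    c=P[:3,:3].T@(np.array(p)-P[:3,3]);return cal["cx"]-f*c[0]/c[2],cal["cy"]+f*c[1]/c[2]
E
python3 - <<'E'
from h import *
a=cv2.imread("pics/scene.png")[160:280,130:310]
cv2.imwrite("pics/crop.png",cv2.resize(a,None,fx=4.4,fy=4.4,interpolation=cv2.INTER_CUBIC))
c=env.get_calibration("scene")
for n,u,v,z in[("bore",161,232,.046),("L",252,206,.081),("R",285,196,.081)]:print(n,ray(c,u,v,z).round(3))
E
```

```text
bore [0.486 0.093 0.046]
L [ 0.447 -0.14   0.081]
R [ 0.45  -0.238  0.081]
```

View pics/crop.png

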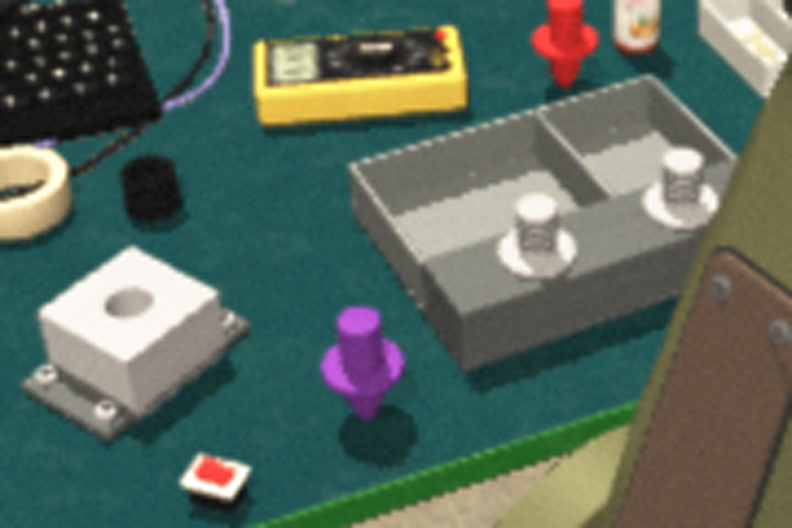

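The crop confirms it: the left pin's top is at crop (537,207), scene (252,207). The right pin is at (285,196) and the gauge bore at (159,229). The purple pin stands free at about (212,242). I'll move above the left pin.

```bash
R=1; python3 -m jog '[[0.025,-0.025,0,0,0,0,0.06],[0.025,-0.025,0,0,0,0,0.06],[0.025,-0.025,0,0,0,0,0.06],[0.025,-0.025,0,0,0,0,0.06],[0.025,-0.025,0,0,0,0,0.06],[0.025,-0.025,0,0,0,0,0.06],[0.025,-0.025,0,0,0,0,0.06],[0.025,-0.025,0,0,0,0,0.06],[0,0,0,0,0,0,0.06]]' 20
python3 -m jog '[[0.025,-0.025,0,0,0,0,0.06],[0.025,-0.025,0,0,0,0,0.06],[0.025,-0.025,0,0,0,0,0.06],[0.025,-0.025,0,0,0,0,0.06],[0.025,-0.025,0,0,0,0,0.06],[0.025,-0.025,0,0,0,0,0.06],[0.025,-0.025,0,0,0,0,0.06],[0.025,-0.025,0,0,0,0,0.06],[0,0,0,0,0,0,0.06],[0,0,0,0,0,0,0.06]]'
python3 - <<'E'
from h import *
c=env.get_calibration("wrist");np.save("wc.npy",[c["pose"]]);a=env.read_camera("wrist");cv2.imwrite("pics/w1.png",a)
for p in[(.447,-.14,.081),(.45,-.238,.081),(.486,.093,.046)]:print(proj(c,p))
E
```

```text
time_s: 0.85
tool_pos: [0.3076, -0.3816, 0.2226]
tool_rot: [-179.9, -0.1, 14.6]
force: [0.9, 0.9, 0.5]
grip_width: 0.0603
grasp_force: 0.0
time_s: 1.68
tool_pos: [0.4491, -0.1441, 0.2224]
tool_rot: [-180.0, 0.0, 14.3]
force: [-0.7, -1.1, -0.3]
grip_width: 0.06
grasp_force: 0.0
(np.float64(255.49033301529371), np.float64(180.63756930759544))
(np.float64(341.64798449292994), np.float64(199.11627065498627))
(np.float64(62.29617244250505), np.float64(90.63802631002424))
```

View pics/w1.png

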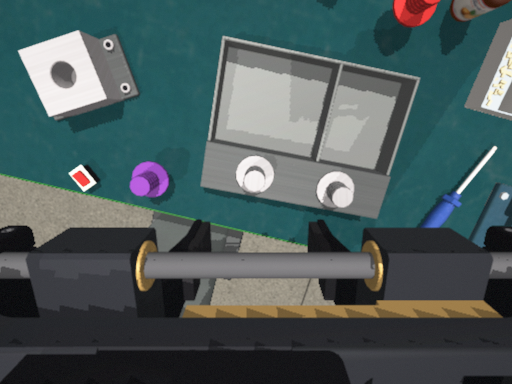

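Wrist view: left pin top at about (254,181), right (340,195), gauge bore (64,74), purple pin (150,180). The left pin matches the prediction. Now I'll measure more exactly.

Run:
```python
from h import *
a=cv2.imread("pics/w1.png");c=env.get_calibration("wrist");c=dict(c);c["pose"]=np.load("wc.npy")[0]
g=cv2.cvtColor(a,cv2.COLOR_BGR2GRAY)
def blob(m,u,v,r):
    w=np.zeros_like(m);w[v-r:v+r,u-r:u+r]=m[v-r:v+r,u-r:u+r]
    for k in cv2.findContours(w,cv2.RETR_EXTERNAL,cv2.CHAIN_APPROX_NONE)[0]:
        if cv2.contourArea(k)>60:e=cv2.fitEllipse(k);yield e
gd=(g<140).astype(np.uint8)
for e in blob(gd,64,74,18):print("bore",np.round(e[0],1),np.round(e[1],1),ray(c,*e[0],.046).round(4))
for t in(195,210,225):
  for u,v,n in((255,176,"L"),(337,191,"R")):
    for e in blob((g>t).astype(np.uint8),u,v,26):print(t,n,np.round(e[0],1),np.round(e[1],1),"flange z",ray(c,*e[0],.049).round(4))
for n,u,v in(("Ltop",254,181),("Rtop",340,195)):print(n,ray(c,u,v,.081).round(4))
for n,u,v,z in(("farL",223,38,.04),("farR",418,76,.04),("nearL",204,186,.044),("divfar",340,64,.04),("divnear",320,161,.04),("purple",140,187,.08)):print(n,ray(c,u,v,z).round(4))
s=env.get_calibration("scene");print("scene bore",ray(s,159.3,228.9,.046),"L",ray(s,252,207,.081),"R",ray(s,285.2,196.4,.081))
print(env.get_obs()["time_s"])
x=a[140:215,215:370];cv2.imwrite("pics/w1c.png",cv2.resize(x,None,fx=5,fy=5,interpolation=cv2.INTER_CUBIC))
```

```text
bore [62.5 74. ] [21.1 26.5] [0.5037 0.0939 0.046 ]
195 L [254.8 173.3] [34.3 37.2] flange z [ 0.4478 -0.1385  0.049 ]
195 R [335.5 189.3] [32.4 35.6] flange z [ 0.4526 -0.2385  0.049 ]
210 L [254.7 173.2] [33.7 36.9] flange z [ 0.4479 -0.1384  0.049 ]
210 R [335.3 189.4] [32.2 34.8] flange z [ 0.4524 -0.2383  0.049 ]
225 L [254.5 174. ] [31.6 33.8] flange z [ 0.4469 -0.1383  0.049 ]
225 R [344.  195.5] [14.4 17.7] flange z [ 0.4476 -0.2512  0.049 ]
225 R [333.9 188.7] [29.8 33. ] flange z [ 0.4528 -0.2365  0.049 ]
Ltop [ 0.4462 -0.1385  0.081 ]
Rtop [ 0.4541 -0.2347  0.081 ]
farL [ 0.5831 -0.0691  0.04  ]
farR [ 0.5992 -0.2895  0.04  ]
nearL [ 0.4158 -0.0819  0.044 ]
divfar [ 0.5895 -0.2007  0.04  ]
divnear [ 0.4801 -0.212   0.04  ]
purple [ 0.4085 -0.0183  0.08  ]
scene bore [0.49958208 0.09371834 0.046     ] L [ 0.44305017 -0.13807831  0.081     ] R [ 0.4481853  -0.23727322  0.081     ]
1.7333
```

View pics/w1c.png

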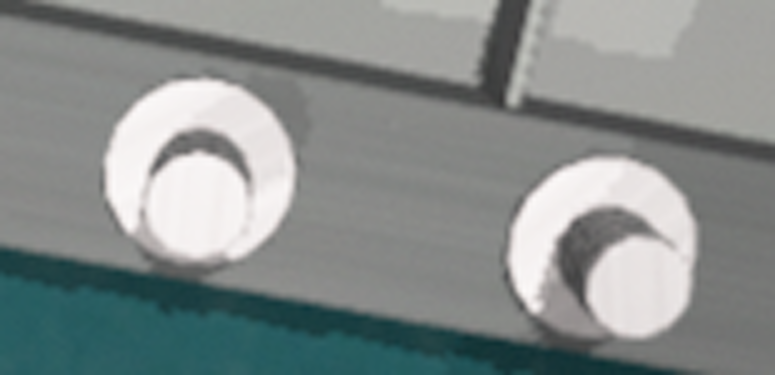

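The left and right stems and flanges agree with the plan. Now descending on the left one.

```bash
python3 -m jog '[[-0.0005,-0.0055,0.03,0,0,0,0.06],[0,0,0.03,0,0,0,0.06],[0,0,0.03,0,0,0,0.06],[0,0,0.03,0,0,0,0.06],[0,0,0.02,0,0,0,0.06],[0,0,0.015,0,0,0,0.06],[0,0,0.0,0,0,0,0.06],[0,0,0.0,0,0,0,0.06]]' 25
python3 -m jog '[[0,0,0.007,0,0,0,0.06],[0,0,0.007,0,0,0,0.06],[0,0,0,0,0,0,0.06],[0,0,0,0,0,0,0.015],[0,0,0,0,0,0,0.015],[0,0,0,0,0,0,0.015],[0,0,0,0,0,0,0.015],[0,0,0,0,0,0,0.015],[0,0,0,0,0,0,0.015]]' 25
```

```text
time_s: 2.4
tool_pos: [0.4454, -0.1421, 0.0669]
tool_rot: [-179.9, 0.1, 13.8]
force: [0.1, -1.8, 0.5]
grip_width: 0.0604
grasp_force: 0.0
time_s: 3.15
tool_pos: [0.4468, -0.1409, 0.0537]
tool_rot: [180.0, -0.0, 14.0]
force: [-1.3, 0.3, -0.4]
grip_width: 0.0278
grasp_force: 0.0
```

```bash
python3 -m jog '[[0,0,0,0,0,0,0.01],[0,0,0,0,0,0,0.01],[0,0,0,0,0,0,0.01],[0,0,0,0,0,0,0.01]]' 25
python3 -m jog '[[0,0,-0.01,0,0,0,0.01],[0,0,-0.02,0,0,0,0.01],[0,0,-0.03,0,0,0,0.01],[0,0,-0.03,0,0,0,0.01],[0,0,-0.02,0,0,0,0.01],[0,0,0,0,0,0,0.01],[0,0,0,0,0,0,0.01],[0,0,0,0,0,0,0.01]]'
python3 - <<'E'
from h import *
o=env.get_obs();a=env.read_camera("wrist");cv2.imwrite("pics/w2.png",a);print(o["force"],o["tool_pos"],o["tool_rot"])
E
```

```text
time_s: 3.48
tool_pos: [0.4467, -0.1407, 0.0537]
tool_rot: [-180.0, 0.0, 14.0]
force: [0.3, 0.9, 3.0]
grip_width: 0.023
grasp_force: 25.0
time_s: 4.15
tool_pos: [0.446, -0.1408, 0.1629]
tool_rot: [-180.0, 0.1, 14.0]
force: [0.9, 0.4, -0.8]
grip_width: 0.0236
grasp_force: 25.0
[ 0.87040212  0.43868286 -0.76953066] [ 0.44597261 -0.14080712  0.16288354] [-1.79980025e+02  6.58420881e-02  1.39664857e+01]
```

View pics/w2.png

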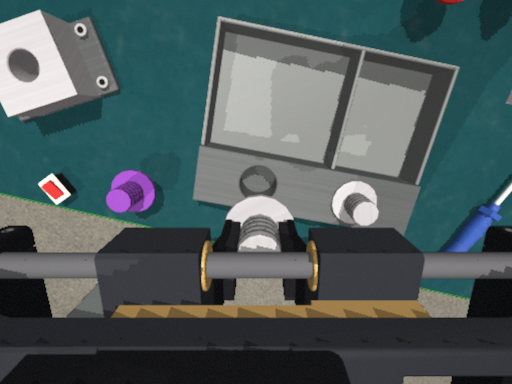

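The pin is held: flange front edge at (257,196), empty left hole at (258,181), right pin still standing at (358,205). The bore is at (23,66). Now to compute the pin axis and the way to the bore.

Run:
```python
from h import *
a=cv2.imread("pics/w2.png");c=env.get_calibration("wrist");g=cv2.cvtColor(a,cv2.COLOR_BGR2GRAY)
print("front edge",ray(c,257.5,196,.1583),"hole",ray(c,258,182,.044))
w=np.zeros_like(g);w[44:88,0:46]=(g[44:88,0:46]<150)*255
for k in cv2.findContours(w,cv2.RETR_EXTERNAL,cv2.CHAIN_APPROX_NONE)[0]:
    if cv2.contourArea(k)>150:e=cv2.fitEllipse(k);print(e,ray(c,*e[0],.046))
p=[ray(c,u,200,.1583) for u in np.where(g[200,225:300]>190)[0][[0,-1]]+225];print(p,np.where(g[200,225:300]>190)[0][[0,-1]]+225)
```

```text
front edge [ 0.46796186 -0.13360943  0.1583    ] hole [ 0.44815887 -0.13818374  0.044     ]
((23.259130477905273, 64.77951049804688), (27.159799575805664, 34.76339340209961), 141.3826141357422) [0.50334971 0.09281659 0.046     ]
[array([ 0.46336456, -0.12565656,  0.1583    ]), array([ 0.46805598, -0.1445477 ,  0.1583    ])] [243 275]
```

```bash
python3 -m jog '[[0.014,-0.0265,0,0,0,0,0.01],[0.014,-0.0265,0,0,0,0,0.01],[0.014,-0.0265,0,0,0,0,0.01],[0.014,-0.0265,0,0,0,0,0.01],[0.014,-0.0265,0,0,0,0,0.01],[0.014,-0.0265,0,0,0,0,0.01],[0.014,-0.0265,0,0,0,0,0.01],[0.014,-0.0265,0,0,0,0,0.01],[0,0,0,0,0,0,0.01],[0,0,0,0,0,0,0.01],[0,0,0,0,0,0,0.01]]'
python3 - <<'E'
from h import *
a=env.read_camera("scene");s=env.get_calibration("scene")
b=env.read_camera("side");d=env.get_calibration("side")
print(proj(s,(.4995,.0937,.046)),proj(d,(.5,.093,.1)))
cv2.imwrite("pics/s3.png",cv2.resize(a[150:270,100:260],None,fx=5,fy=5,interpolation=cv2.INTER_CUBIC))
E
```

```text
time_s: 5.12
tool_pos: [0.5033, 0.0912, 0.1622]
tool_rot: [-180.0, 0.2, 14.0]
force: [-0.3, -0.8, -0.5]
grip_width: 0.0234
grasp_force: 25.0
(np.float64(159.31473475316466), np.float64(228.91748340561753)) (np.float64(189.76334114247862), np.float64(127.2542856171487))
```

View pics/s3.png

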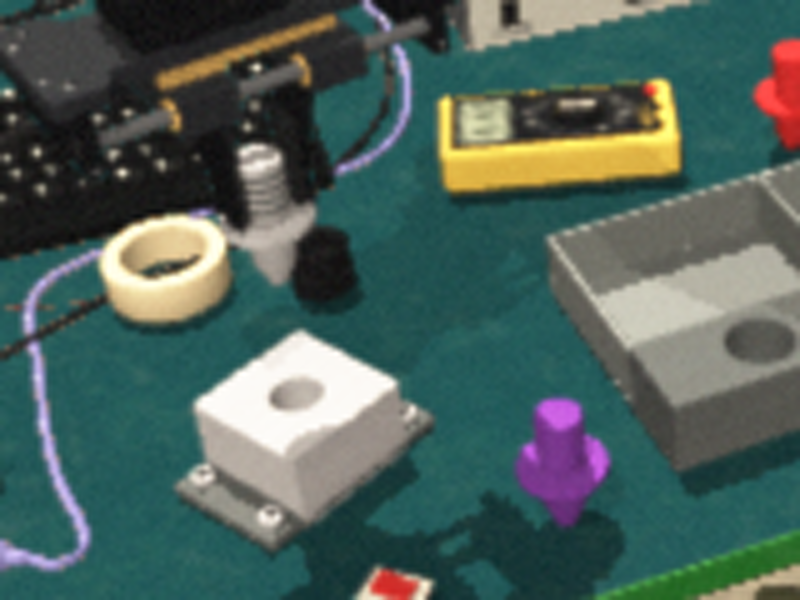

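The scene crop shows the pin hanging upright from the fingers, its nose at scene (156,206.4). The bore is at (159.3,228.9).

Run:
```python
from h import *
s=env.get_calibration("scene")
print("nose",ray(s,156,206.4,.1185),"bore",ray(s,159.3,228.9,.046), "stemtop",ray(s,152,180.5,.1895))
```

```text
nose [0.49785926 0.09174528 0.1185    ] bore [0.49958208 0.09371834 0.046     ] stemtop [0.50421856 0.08914441 0.1895    ]
```

```bash
python3 -m jog '[[0.001,-0.0015,0.02,0,0,0,0.01],[0,0,0.025,0,0,0,0.01],[0,0,0.015,0,0,0,0.01],[0,0,0.005,0,0,0,0.01],[0,0,0.005,0,0,0,0.01],[0,0,0,0,0,0,0.01],[0,0,0,0,0,0,0.01]]'
python3 -m jog '[[0,0,0.005,0,0,0,0.01],[0,0,0.005,0,0,0,0.01],[0,0,0,0,0,0,0.01]]'
```

```text
time_s: 5.8
tool_pos: [0.5054, 0.0933, 0.0942]
tool_rot: [180.0, -0.1, 13.9]
force: [0.4, 0.1, -1.2]
grip_width: 0.0234
grasp_force: 25.0
time_s: 6.05
tool_pos: [0.5044, 0.0934, 0.0829]
tool_rot: [180.0, 0.0, 14.0]
force: [0.1, 0.5, 0.0]
grip_width: 0.0233
grasp_force: 25.0
```

Nose is 7 mm into the bore with no force. Continuing gently.

```bash
python3 -m jog '[[0,0,0.003,0,0,0,0.01],[0,0,0.003,0,0,0,0.01],[0,0,0,0,0,0,0.01]]'; python3 -m jog '[[0,0,0.003,0,0,0,0.01],[0,0,0,0,0,0,0.01]]'; python3 -m jog '[[0,0,0.003,0,0,0,0.01],[0,0,0,0,0,0,0.01]]'
```

```text
time_s: 6.3
tool_pos: [0.5044, 0.0935, 0.0769]
tool_rot: [-180.0, 0.1, 14.0]
force: [-0.1, -0.0, -0.6]
grip_width: 0.0234
grasp_force: 25.0
time_s: 6.47
tool_pos: [0.5045, 0.0936, 0.074]
tool_rot: [-180.0, 0.0, 14.0]
force: [-0.5, -0.8, -0.4]
grip_width: 0.0237
grasp_force: 25.0
time_s: 6.63
tool_pos: [0.5045, 0.0935, 0.0711]
tool_rot: [-180.0, 0.0, 14.0]
force: [0.4, 0.1, -1.6]
grip_width: 0.0234
grasp_force: 25.0
```

Past the sticking height without force. Continuing to home (TCP ≈ 0.0557).

```bash
python3 -m jog '[[0,0,0.003,0,0,0,0.01],[0,0,0.003,0,0,0,0.01],[0,0,0,0,0,0,0.01]]'; python3 -m jog '[[0,0,0.003,0,0,0,0.01],[0,0,0.002,0,0,0,0.01],[0,0,0,0,0,0,0.01]]'; python3 -m jog '[[0,0,0.002,0,0,0,0.01],[0,0,0.001,0,0,0,0.01],[0,0,0,0,0,0,0.01]]'
```

```text
time_s: 6.88
tool_pos: [0.5043, 0.0935, 0.0649]
tool_rot: [-180.0, 0.1, 14.0]
force: [-0.2, 0.1, -1.6]
grip_width: 0.0233
grasp_force: 25.0
time_s: 7.13
tool_pos: [0.5044, 0.0935, 0.06]
tool_rot: [-180.0, 0.0, 14.0]
force: [-0.0, -0.1, -0.6]
grip_width: 0.0232
grasp_force: 25.0
time_s: 7.38
tool_pos: [0.5046, 0.0936, 0.0573]
tool_rot: [-180.0, 0.0, 14.0]
force: [-0.1, 0.8, -0.6]
grip_width: 0.0232
grasp_force: 25.0
```

```bash
for i in 1; do python3 -m jog '[[0,0,0.001,0,0,0,0.01],[0,0,0,0,0,0,0.01]]'; python3 -m jog '[[0,0,0.0005,0,0,0,0.01],[0,0,0,0,0,0,0.01]]';python3 -m jog '[[0,0,0.0005,0,0,0,0.01],[0,0,0,0,0,0,0.01]]'; done | grep -E "pos|force"
```

```text
tool_pos: [0.5047, 0.0936, 0.0564]
force: [-0.5, -0.1, -1.8]
grasp_force: 25.0
tool_pos: [0.5048, 0.0936, 0.056]
force: [-0.1, 0.5, -0.6]
grasp_force: 25.0
tool_pos: [0.5049, 0.0936, 0.0557]
force: [-0.0, -0.6, 0.5]
grasp_force: 25.0
```

```bash
(python3 -m jog '[[0,0,0.0005,0,0,0,0.01],[0,0,0,0,0,0,0.01]]'; python3 -m jog '[[0,0,0.0005,0,0,0,0.01],[0,0,0,0,0,0,0.01]]') | grep -E "pos|force"
python3 - <<'E'
from h import *
a=env.read_camera("scene");cv2.imwrite("pics/s4.png",cv2.resize(a[180:270,110:220],None,fx=6,fy=6,interpolation=cv2.INTER_CUBIC))
E
```

```text
tool_pos: [0.5049, 0.0936, 0.0556]
force: [-3.2, -0.2, 4.3]
grasp_force: 25.0
tool_pos: [0.5049, 0.0936, 0.0556]
force: [-4.5, -0.6, 9.0]
grasp_force: 25.0
```

View pics/s4.png

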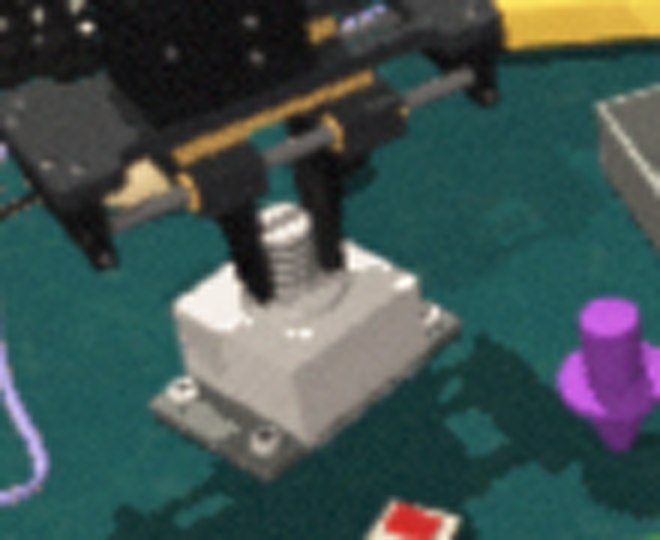

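The flange lies flat on the gauge top and TCP stopped at the home height of 0.0556 with about 9 N, so it passes and goes in the large compartment.

```bash
python3 -m jog '[[0,0,-0.005,0,0,0,0.01],[0,0,-0.01,0,0,0,0.01],[0,0,-0.02,0,0,0,0.01],[0,0,-0.025,0,0,0,0.01],[0,0,-0.025,0,0,0,0.01],[0,0,-0.02,0,0,0,0.01],[0,0,-0.005,0,0,0,0.01],[0,0,0,0,0,0,0.01]]'
python3 -m jog '[[-0.0037,0.029,0,0,0,0,0.01],[-0.0037,0.029,0,0,0,0,0.01],[-0.0037,0.029,0,0,0,0,0.01],[-0.0037,0.029,0,0,0,0,0.01],[-0.0037,0.029,0,0,0,0,0.01],[-0.0037,0.029,0,0,0,0,0.01],[-0.0037,0.029,0,0,0,0,0.01],[-0.0037,0.029,0,0,0,0,0.01],[0,0,0,0,0,0,0.01],[0,0,0,0,0,0,0.01],[0,0,0,0,0,0,0.01]]'
```

```text
time_s: 8.93
tool_pos: [0.506, 0.0938, 0.1663]
tool_rot: [179.9, -0.2, 14.0]
force: [0.4, 0.2, -1.7]
grip_width: 0.0235
grasp_force: 25.0
time_s: 9.85
tool_pos: [0.5313, -0.1376, 0.163]
tool_rot: [-179.9, 0.1, 14.0]
force: [0.4, 0.8, -1.0]
grip_width: 0.0232
grasp_force: 25.0
```

```bash
python3 -m jog '[[0,0,0.02,0,0,0,0.01],[0,0,0.03,0,0,0,0.01],[0,0,0.03,0,0,0,0.01],[0,0,0.015,0,0,0,0.01],[0,0,0.01,0,0,0,0.01],[0,0,0.003,0,0,0,0.01],[0,0,0.003,0,0,0,0.01],[0,0,0,0,0,0,0.01],[0,0,0,0,0,0,0.01]]'
python3 -m jog '[[0,0,0.001,0,0,0,0.06],[0,0,0,0,0,0,0.06],[0,0,0,0,0,0,0.06],[0,0,0,0,0,0,0.06],[0,0,0,0,0,0,0.06],[0,0,0,0,0,0,0.06],[0,0,0,0,0,0,0.06]]'
python3 -m jog '[[0,0,-0.01,0,0,0,0.06],[0,0,-0.02,0,0,0,0.06],[0,0,-0.03,0,0,0,0.06],[0,0,-0.03,0,0,0,0.06],[0,0,-0.03,0,0,0,0.06],[0,0,-0.03,0,0,0,0.06],[0,0,-0.01,0,0,0,0.06],[0,0,0,0,0,0,0.06],[0,0,0,0,0,0,0.06],[0,0,0,0,0,0,0.06],[0,0,0,0,0,0,0.06]]'
python3 - <<'E'
from h import *
a=env.read_camera("scene");w=env.read_camera("wrist")
o=np.zeros((384,800,3),np.uint8);o[:,:400]=w[:,60:460];o[:300,400:]=cv2.resize(a[150:270,190:350],(400,300),interpolation=cv2.INTER_CUBIC)
cv2.imwrite("pics/end.png",o)
E
```

```text
time_s: 10.6
tool_pos: [0.533, -0.1386, 0.0546]
tool_rot: [179.9, -0.1, 14.0]
force: [0.5, 1.3, -0.8]
grip_width: 0.0235
grasp_force: 25.0
time_s: 11.18
tool_pos: [0.5321, -0.1387, 0.0526]
tool_rot: [180.0, -0.0, 14.0]
force: [-0.3, 0.3, -1.1]
grip_width: 0.0578
grasp_force: 0.0
time_s: 12.1
tool_pos: [0.5309, -0.1385, 0.2106]
tool_rot: [-179.9, 0.2, 14.0]
force: [-0.1, -0.3, -0.1]
grip_width: 0.0604
grasp_force: 0.0
```

View pics/end.png

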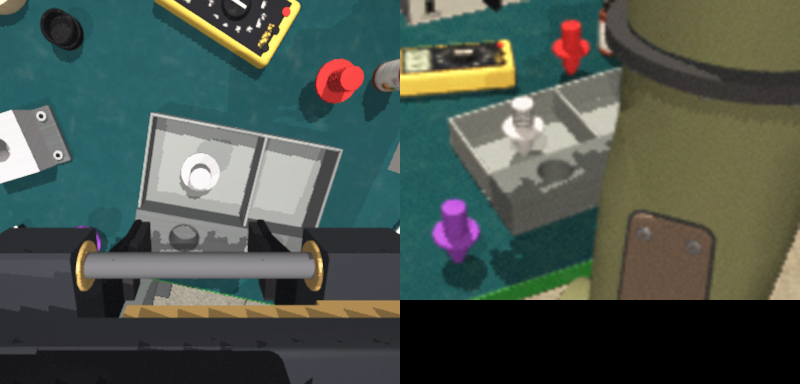

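The pin stands on its nose in the large compartment (wrist part at (200,174)). The right pin is hidden by a finger, so I'll back off and check it.

```bash
python3 -m jog '[[-0.02,0,-0.005,0,0,0,0.06],[-0.02,0,-0.005,0,0,0,0.06],[-0.02,0,0,0,0,0,0.06],[-0.01,0,0,0,0,0,0.06],[0,0,0,0,0,0,0.06],[0,0,0,0,0,0,0.06],[0,0,0,0,0,0,0.06],[0,0,0,0,0,0,0.06],[0,0,0,0,0,0,0.06]]'
python3 - <<'E'
from h import *
cv2.imwrite("pics/end2.png",env.read_camera("wrist"))
E
```

```text
time_s: 12.95
tool_pos: [0.4648, -0.155, 0.2223]
tool_rot: [-180.0, -0.0, 14.0]
force: [-0.8, -0.2, -0.6]
grip_width: 0.0596
grasp_force: 0.0
```

View pics/end2.png

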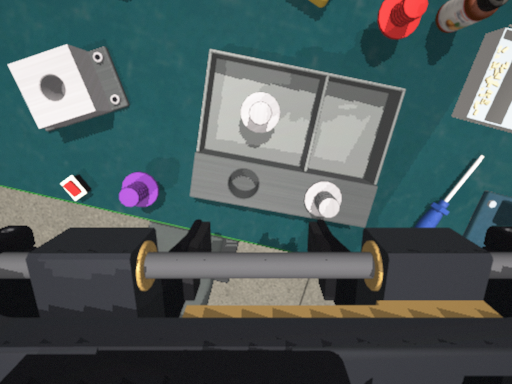

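The tested pin is in the large compartment at (260,112), the right pin still stands in the rail at (323,202), and the look-alikes are undisturbed.

```bash
python3 -c "from cell import env; print(env.sign_off())"
```

```text
the job is handed in; nothing more can be done
None
```

The left pin went fully home in the gauge with a light press (about 9 N), so I put it in the large (pass) compartment, left the right-hand pin standing in the rail, and handed the job in at about 13 s.

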